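# Tap the taper key into a loose pulley hub

### The job

The toothed pulley hub sits loose on its upright shaft. Take the tapered key with the square head from the key stand, stand it thin end down and loosely in the gap between shaft and hub with its flat face towards the shaft, and let go of it; then, with the fingers closed, tap its head down from above until the key is tight. Leave the plain straight key in the stand.

Things in the scene. Friction and masses are not known exactly. Their poses are not given: they have to be found in the camera images.
- gib_key: Bare metal taper key, 91 mm, upright, thin end down, in a stand pocket. Origin: centre of the foot, z up the key. Flat face vertical at x=+6 mm; the other face slopes from x=-6 at the foot to -18 at z=75 mm. Shank y -9 to +9, foot edges chamfered 1-3 mm. Square head: z 75 to 91, x -24 to +6, y -13 to +13 mm; grip it across y. 0.07-0.12 kg. Enters with its x, y axes along the gap's.
- gap (a point): Centre of the gap's mouth, level with the hub's top, 90 mm above the worktop; z up, +x points to the shaft, whose axis is 27.6 mm away. Fixed; does not shift with the hub. At first the mouth spans x +9.6 mm (shaft's flat, vertical) to -9.6 (hub wall, sloping like the key), y -12.5 to +12.5; edges chamfered 3 mm; open for 78 mm below. Key foot: loose 42-50 mm, tight about 70 mm below the mouth.
- hub (a joint): Sideways shift (m) of the dark toothed pulley hub, 120 mm across, on a 48 mm shaft flush with its top, over a 150 mm square plate. 0 at the start, 0.004 when tight. Moves along the gap's -x against a hidden spring (3 N at 0, 6 N at 0.004). Driving the key takes 3-9 N, then far more: press 15-20 N; friction holds it. Head underside is 25-33 mm above the hub when loose, about 5 when tight.
- plain_key: Plain straight metal key without a head, 16 x 18 x 88 mm, not for this job. It stands upright in the other pocket of the black key stand (60 x 180 x 34 mm, two pockets 26 mm deep, 120 mm apart). Origin: centre of its lower end; x, y axes parallel to the taper key's.
Things that resemble listed ones, but are neither listed nor needed, are in the scene too. What is shaped like the gib_key but turquoise is not meant.

How it is judged:
By the outcome, as a careful person would: the job done as asked, in the order asked, and still so for the second after the job is handed in, with the robot touching nothing.
It also fails if it takes over 51 s, if anything falls off the work surface, if the arm or the gripper's body presses on something with over 40 N, if the wrist force passes 120 N, or if a joint passes its speed limit or range.

### The arm

A 7-joint arm with a two-finger parallel gripper is mounted at the origin on a cart in front of the work surface, level with it; the furniture and walls round the work are solid. World frame = base frame: x ahead of the robot, y to its left, z up, the work surface at z = 0. Lengths are in m, angles in rad, forces in N, time in s.
With the tool pointing down it reaches from about 0.4 to 0.9 m from the base axis. Payload 5.5 kg.
Tool frame: the origin (TCP) lies midway between the tips of the shut fingers; the grasp point (between the pads) lies 19 mm behind it; z points along the fingers, y is the direction in which the jaws open and shut (so a half turn about z gives the same grasp; the last joint's range is limited). The gripper opens to 92 mm and grips with 3 to 60 N. Pads are 19 mm wide; open, the fingers measure 130 mm over their backs; the gripper's body (75 mm by 190 mm) begins 47 mm behind the grasp point.
Start: joints at [-1.053, 0.501, -0.427, 1.55, 0.221, 1.138, -0.21], TCP at [0.164, 0.629, 0.227] pointing down, gripper open.
Joint ranges: [-2.88, 2.88], [-0.31, 2.03], [-1.54, 1.56], [0.2, 2.42], [-1.41, 4.55], [0.19, 2.02], [-2.57, 2.57]. Speed limits (rad/s): [2.57, 2.57, 3.14, 3.14, 3.14, 3.14, 3.14].

### API

Orientations are given as a rotation vector (axis times angle).
In Python, from rig import monitor, vision, close_job gives the robot as it stands. The module is installed in compiled form; this text tells all that it offers.
- The arm moves only by the tool step_arm, never from a script. Its argument "series" is a list of rows, each a list of 5 numbers: the closure in counts, from 0 (fully open) to 255 (shut), then the shift along the world's x, y, z in cm, then the turn about the world's z in rad. A call has 1 to 12 rows; each row is the pose to reach, as a shift and turn from the pose commanded when the call began; what a row does not reach only later rows make up. A row lasts 1/12 s, in which the tool goes at most 41.7 mm and 7.16 degrees, less where a joint would pass 70% of its speed; a pose out of reach is approached as far as the arm can. A call with a gripper value outside its range is refused whole. The fingers move at their own pace and stop on an object; the grip force is fixed at half the most. Time passes only in rows, so rows that repeat a pose let the fingers close. It gives the time, the measured TCP pose, the force and the opening at its end, in the units of the state.
- monitor.read_state(): the state, without advancing time (a new reading comes with each control period).
- vision.get_image(name): name is "scene" or "top" or "wrist"; returns the picture (400x640x3 uint8, red, green, blue); there is no depth.
- vision.calibration(name): a dict with "fx", "fy", "cx", "cy" (pixels), "k1" (the pictures are not rectified: a ray, as slopes to the right and down, at radius r is drawn at 1 + k1 r^2 times it, then the intrinsics apply), "eye" and "rotation" of the camera in the world; the wrist camera has in their place "tool_from_camera" (4x4, takes a point from camera to tool coordinates, whose origin is the TCP and whose axes are the flange's). Camera axes: x right, y up, looking along -z (the intrinsics and any distortion apply to the point x, -y, -z); pixel columns grow to the right and rows downward; lengths in m; the calibration is good to about 2 mm. A picture is of the moment at which its call begins: read the wrist's pose just before it. calibration takes no time and is no camera call.
- close_job(): hands the job in, once; it reports no verdict.
The state is a dict: "clock": time; "qpos": joint angles; "joint_velocities": joint speeds; "joint_torque": joint torques, N m; "eef_pos": TCP position; "orientation": TCP orientation; "contact_force": force on the tool from outside, world axes, zero at the start; "ft_torque": the same for the moment, N m; "finger_gap": finger opening in m.
Only numpy, scipy, OpenCV 4.12 (cv2) and the standard library are available. Lean on these libraries where they do the work, as an engineer would, in place of code of your own. Each camera call takes 0.05 s, during which the arm holds its last target. There are 200 camera calls.

## Working session

There is one attempt and no reset: what is moved stays moved. The work goes in short steps, Python scripts to look and compute and a tool call to move; the robot and the scene stay as the last step left them, time stands still between calls to the robot, and variables do not carry over. Pictures are saved under pics/ and viewed, on a budget of 10 in all, crops included, one or two more only if the job needs it, and the job is handed in when it is done.

Besides the shell and the picture viewer there is one more tool, called after "Emit:" as name(argument=value, ...), one argument or row to a line, values as JSON. step_arm: Moves the arm, as the interface text tells. Its arguments: {"type":"object","properties":{"series":{"type":"array"}},"required":["series"]}

```bash
mkdir -p pics
cat > h.py <<'E'
import numpy as np, cv2
from rig import monitor, vision
from scipy.spatial.transform import Rotation as R
def cam(name):
    c=vision.calibration(name)
    if name=='wrist':
        s=monitor.read_state(); T=np.eye(4); T[:3,:3]=R.from_rotvec(s['orientation']).as_matrix(); T[:3,3]=s['eef_pos']
        M=T@np.array(c['tool_from_camera']); return c,M[:3,3],M[:3,:3]
    return c,np.array(c['eye']),np.array(c['rotation'])
def ray(name,u,v,C=None):
    c,e,r=C or cam(name)
    a=np.array([(u-c['cx'])/c['fx'],(v-c['cy'])/c['fy']]); p=a.copy()
    for _ in range(20): p=a/(1+c['k1']*(p@p))
    return e, r@np.array([p[0],-p[1],-1])
def onz(name,u,v,z,C=None):
    e,d=ray(name,u,v,C); return e+d*(z-e[2])/d[2]
def proj(name,P,C=None):
    c,e,r=C or cam(name)
    q=(np.atleast_2d(P)-e)@r; p=np.c_[q[:,0]/-q[:,2],-q[:,1]/-q[:,2]]
    p=p*(1+c['k1']*(p**2).sum(1,keepdims=True)); return p*[c['fx'],c['fy']]+[c['cx'],c['cy']]
def snap(name,f,crop=None,k=1):
    im=vision.get_image(name)[:,:,::-1]; cv2.imwrite('pics/raw_'+f,im)
    if crop: im=im[crop[1]:crop[3],crop[0]:crop[2]]
    cv2.imwrite('pics/'+f,cv2.resize(im,None,fx=k,fy=k,interpolation=cv2.INTER_CUBIC))
E
python3 - <<'E'
from h import *
snap('top','top0.png');snap('scene','scene0.png')
for n in('top','scene','wrist'):print(vision.calibration(n))
print(monitor.read_state())
E
```

```text
{'fx': 520.3780612774941, 'fy': 520.3780612774941, 'cx': 318.74477677239753, 'cy': 198.99990448679816, 'k1': -0.030122711444484196, 'eye': array([0.36429233, 0.1317884 , 0.99546294]), 'rotation': array([ 0.08875925, -0.08060463, -1.56148591])}
{'fx': 511.90967204547053, 'fy': 511.90967204547053, 'cx': 323.23354676801006, 'cy': 204.46760233591735, 'k1': 0.042245011909554805, 'eye': array([-0.00309871, -0.15686209,  0.75568211]), 'rotation': array([ 0.63268877, -0.36137482, -1.0187811 ])}
{'fx': 354.63184903021704, 'fy': 354.63184903021704, 'cx': 319.82217497852855, 'cy': 192.63724391198508, 'k1': 0.02543226275832023, 'tool_from_camera': array([[-2.98061312e-04,  9.63339602e-01,  2.68284780e-01,
         7.22776690e-02],
       [ 9.99999732e-01,  1.07810502e-04,  7.23869265e-04,
        -7.92028839e-04],
       [ 6.68408013e-04,  2.68284924e-01, -9.63339376e-01,
        -1.56885424e-01],
       [ 0.00000000e+00,  0.00000000e+00,  0.00000000e+00,
         1.00000000e+00]])}
{'clock': 0.1, 'qpos': array([-1.05279696,  0.50177071, -0.42680925,  1.5513042 ,  0.22080034,
        1.13828869, -0.21031635]), 'joint_velocities': array([-0.00206524, -0.00167976, -0.00012841, -0.00339116, -0.0006527 ,
        0.00058842,  0.00024189]), 'joint_torque': array([-1.06882563e-02, -5.67880332e+01, -5.83799958e+00, -2.79913795e+01,
       -6.90105488e-02,  2.41566991e-02,  3.21727873e-05]), 'eef_pos': array([0.16371611, 0.62841668, 0.22578896]), 'orientation': array([-3.99079387e-01, -3.11584774e+00,  2.66096876e-03]), 'contact_force': array([ 7.81096238e-04, -1.17535776e+00, -1.01433733e+00]), 'ft_torque': array([-0.02515186,  0.03442307,  0.01233182]), 'finger_gap': 0.09178624847812998}
```

```bash
sed -i "s/np.array(c\['rotation'\])/R.from_rotvec(c['rotation']).as_matrix()/" h.py
```

```text
(no output)
```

View pics/top0.png

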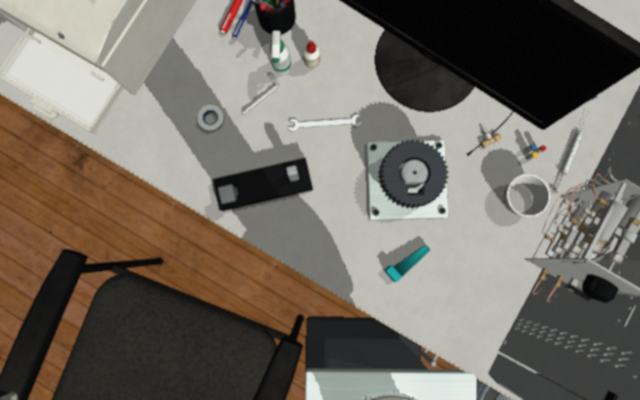

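View pics/scene0.png

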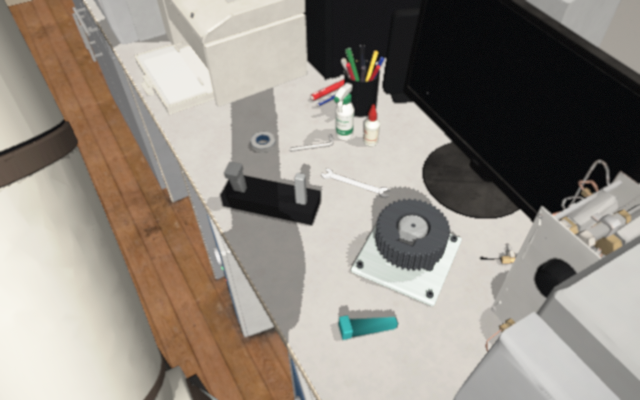

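Run:
```python
from h import *
t=cv2.imread('pics/raw_top0.png');s=cv2.imread('pics/raw_scene0.png')
f=lambda i,x,y,w,h:cv2.resize(i[y:y+h,x:x+w],(400,300),interpolation=cv2.INTER_CUBIC)
cv2.imwrite('pics/c1.png',np.vstack([np.hstack([f(t,205,145,120,90),f(t,360,130,100,75)]),np.hstack([f(s,210,145,120,90),f(s,360,185,120,90)])]))
print(proj('top',[[0,0,0],[.164,.629,.227]]))
```

```text
[[391.3957414  454.69354637]
 [-20.94566604 389.91930979]]
```

View pics/c1.png

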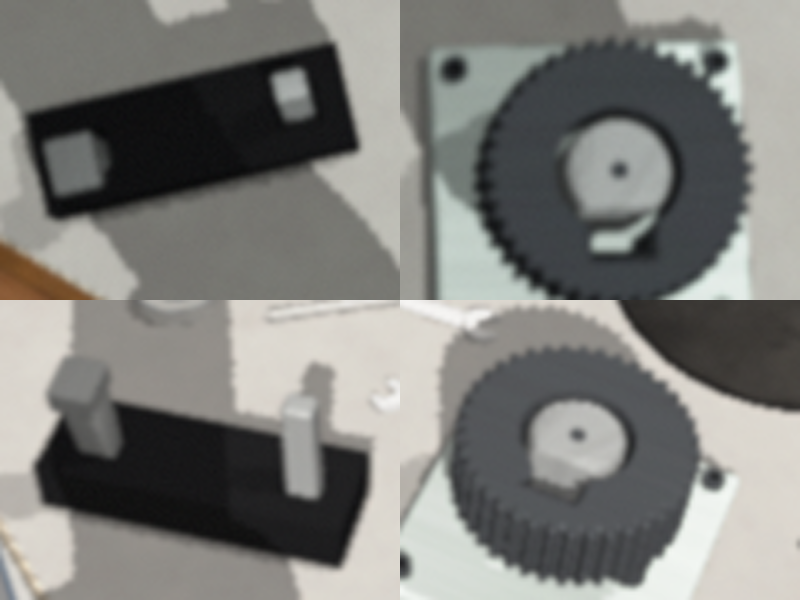

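Run:
```python
from h import *
C=cam('top')
P=[onz('top',205+x*.3,145+y*.3,.034,C)[:2] for x,y in[(28,115),(335,43),(358,150),(55,217)]]
print(np.round(P,4)); d=P[1]-P[0];print('long',np.degrees(np.arctan2(d[1],d[0])),np.linalg.norm(d)); d=P[2]-P[3];print(np.degrees(np.arctan2(d[1],d[0])),np.linalg.norm(d),np.linalg.norm(P[1]-P[2]))
for n,x,y,z in[('gibhead',75,163,.099),('plain',291,80,.096)]:print(n,onz('top',205+x*.3,145+y*.3,z,C))
for n,x,y in[('shaft',620,165),('shaftdot',620,170),('gap',618,232)]:print(n,onz('top',360+(x-400)*.25,130+y*.25,.09,C))
# scene views
C=cam('scene')
for n,x,y,z in[('gibhead',82,382,.099),('plain',303,405,.096)]:print(n,onz('scene',210+x*.3,145+(y-300)*.3,z,C))
for n,x,y in[('shaftdot',578,435)]:print(n,onz('scene',360+(x-400)*.3,185+(y-300)*.3,.09,C))
```

```text
[[0.5037 0.3345]
 [0.5458 0.1627]
 [0.4852 0.1492]
 [0.4464 0.3177]]
long -76.2333493597343 0.17694516651002026
-77.02122302876289 0.17296753621515581 0.062050827266392806
gibhead [0.46916004 0.2954661  0.099     ]
plain [0.51421583 0.1835577  0.096     ]
shaft [ 0.51279337 -0.03220678  0.09      ]
shaftdot [ 0.51056656 -0.03217872  0.09      ]
gap [ 0.4830475  -0.03095871  0.09      ]
gibhead [0.46740853 0.29267747 0.099     ]
plain [0.5120845  0.18266176 0.096     ]
shaftdot [ 0.51137904 -0.03143473  0.09      ]
```

Emit:
step_arm(
  series=[
    [0, 2.6, -2.8, 0, 0.04],
    [0, 5.2, -5.6, 0, 0.08],
    [0, 7.8, -8.3, 0, 0.12],
    [0, 10.4, -11.1, 0, 0.16],
    [0, 13, -13.8, 0, 0.2],
    [0, 15.6, -16.6, 0, 0.25],
    [0, 18.2, -19.4, 0, 0.3],
    [0, 20.8, -22.1, 0, 0.35],
    [0, 23.4, -24.9, 0, 0.4],
    [0, 26, -27.7, 0, 0.45],
    [0, 28.6, -30.5, 0, 0.49],
    [0, 31.1, -33.2, 0, 0.49],
  ],
)

```text
clock: 1.1
eef_pos: [0.4758, 0.2949, 0.2264]
orientation: [0.371, -3.119, 0.001]
contact_force: [0.9, 0.4, -0.5]
finger_gap: 0.092
```

Run:
```python
from h import *
s=monitor.read_state();print(s['clock'],s['eef_pos'],s['orientation'],s['qpos'],s['joint_velocities'])
snap('wrist','w1.png')
```

```text
1.1 [0.47580698 0.29489137 0.22644209] [ 3.71283309e-01 -3.11913602e+00  7.61885920e-04] [-0.29088152  0.33279148 -0.38341817  1.78236063  0.14125948  1.05396965
  1.08240015] [ 0.58344296  0.106871    0.21057733 -0.169893   -0.03776338  0.03493709
  0.75930861]
```

View pics/w1.png

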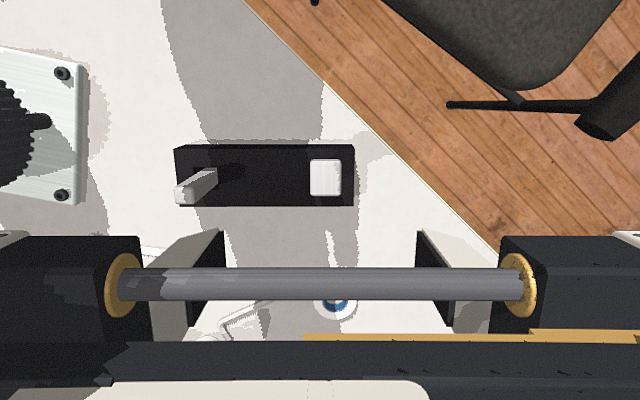

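Emit:
step_arm(
  series=[
    [0, 0, 0, 0, 0],
    [0, 0, 0, 0, 0],
    [0, 0, 0, 0, 0],
  ],
)

```text
clock: 1.4
eef_pos: [0.4736, 0.2981, 0.2265]
orientation: [0.371, -3.119, -0.001]
contact_force: [-0.5, 0.9, -0.1]
finger_gap: 0.0918
```

```bash
cat >> h.py <<'E'
def key(o,yaw,z0):
    p=[(6,9,0),(6,-9,0),(-6,-9,0),(-6,9,0),(6,9,75),(6,-9,75),(-18,-9,75),(-18,9,75),(6,13,75),(6,-13,75),(-24,-13,75),(-24,13,75),(6,13,91),(6,-13,91),(-24,-13,91),(-24,13,91)]
    p=np.array(p)/1e3; c,s=np.cos(yaw),np.sin(yaw)
    return p@np.array([[c,-s,0],[s,c,0],[0,0,1]]).T+[o[0],o[1],z0]
def draw(im,q,col,k,off):
    q=((q-off)*k).astype(int)
    for i in range(0,16,4):
        for j in range(4):
            cv2.line(im,q[i+j].tolist(),q[i+(j+1)%4].tolist(),col,1)
            if i in(0,8):cv2.line(im,q[i+j].tolist(),q[i+4+j].tolist(),col,1)
E
python3 - <<'E'
from h import *
C=cam('wrist'); snap('wrist','w2.png'); s=monitor.read_state();print(s['clock'],s['eef_pos'],s['orientation'])
im=cv2.imread('pics/raw_w2.png'); g=cv2.cvtColor(im,cv2.COLOR_BGR2GRAY)
m=(g[130:230,290:370]>110).astype(np.uint8)
n,l,st,ce=cv2.connectedComponentsWithStats(m); 
for i in range(1,n):
    if 500<st[i,4]<2500:
        c=cv2.findContours((l==i).astype(np.uint8),0,2)[0][0]; r=cv2.minAreaRect(c); b=cv2.boxPoints(r)+[290,130]
        print(st[i],r); W=np.array([onz('wrist',u,v,.099,C)[:2] for u,v in b]); print(np.round(W,4),'centre',W.mean(0))
        for j in(0,1): d=W[j+1]-W[j];print(np.linalg.norm(d),np.degrees(np.arctan2(d[1],d[0])))
        hc=W.mean(0)
yaw=np.radians(13.5); sc=cv2.imread('pics/raw_scene0.png')
out=[]
for y in(yaw,yaw+np.pi):
    o=hc+.009*np.array([np.cos(y),np.sin(y)]); S=cv2.resize(sc[145:235,210:330],None,fx=3.33,fy=3.33,interpolation=2); draw(S,proj('scene',key(o,y,.008)),(0,0,255),3.33,np.array([210,145])); out.append(S)
W=cv2.resize(im[120:245,160:380],(798,300),interpolation=2); out=np.hstack(out); W=cv2.resize(W,(out.shape[1],300))
cv2.imwrite('pics/c2.png',np.vstack([out,W]))
E
```

```text
1.45 [0.47339684 0.29856466 0.22658279] [ 3.72802401e-01 -3.11855908e+00 -9.99033146e-04]
[  15   31   32   36 1088] ((30.5, 48.5), (35.0, 31.0), 90.0)
[[0.4569 0.2809]
 [0.451  0.3054]
 [0.4796 0.3127]
 [0.4857 0.2875]] centre [0.46827701 0.29665244]
0.025171985109161934 103.54895613684518
0.02957075635997874 14.251653663491124
```

View pics/c2.png

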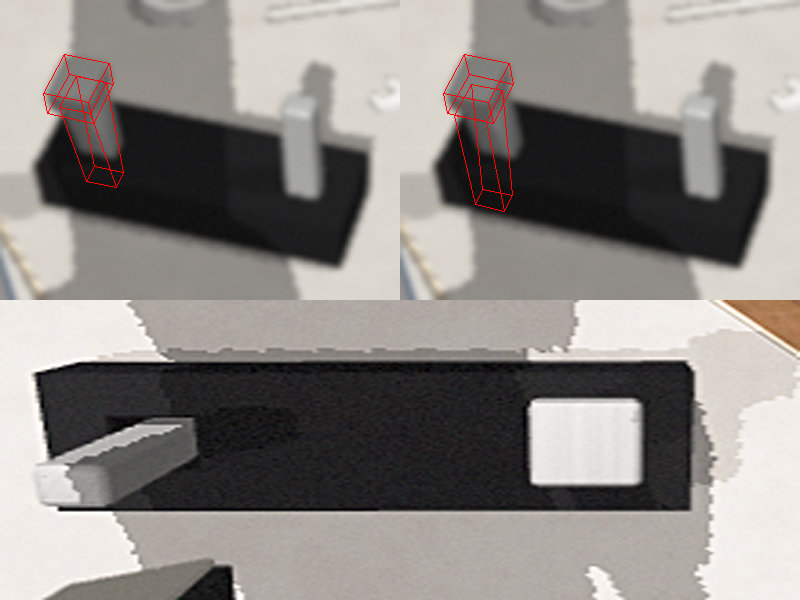

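Emit:
step_arm(
  series=[
    [0, -0.5, -0.2, -3, 0],
    [0, -0.5, -0.2, -6, 0],
    [0, -0.5, -0.2, -9, 0],
    [0, -0.5, -0.2, -11, 0],
    [0, -0.5, -0.2, -11, 0],
    [0, -0.5, -0.2, -11, 0],
    [0, -0.5, -0.2, -11, 0],
  ],
)

```text
clock: 2.03
eef_pos: [0.4699, 0.2967, 0.118]
orientation: [-0.371, 3.118, 0.002]
contact_force: [0.4, 0.6, 1.3]
finger_gap: 0.0919
```

Run:
```python
from h import *
C=cam('wrist'); snap('wrist','w3.png'); s=monitor.read_state();print(s['clock'],s['eef_pos'],s['orientation'],s['contact_force'])
im=cv2.imread('pics/raw_w3.png'); g=cv2.cvtColor(im,cv2.COLOR_BGR2GRAY)
p=proj('wrist',[.4683,.2965,.099],C)[0].astype(int);print(p)
x0,y0=p-60; 
for th in(110,150):
  n,l,st,ce=cv2.connectedComponentsWithStats((g[y0:y0+120,x0:x0+120]>th).astype(np.uint8)); i=l[60,60]
  c=cv2.findContours((l==i).astype(np.uint8),0,2)[0][0]; r=cv2.minAreaRect(c); b=cv2.boxPoints(r)+[x0,y0]
  W=np.array([onz('wrist',u,v,.099,C)[:2] for u,v in b]); print(r,W.mean(0),[(np.linalg.norm(d),np.degrees(np.arctan2(d[1],d[0]))) for d in np.diff(W,axis=0)])
```

```text
2.0833 [0.47046601 0.29661491 0.11850175] [-3.70523617e-01  3.11712470e+00  2.28849912e-03] [-0.92085245 -0.71346351 -0.57050597]
[321 232]
((59.5, 47.5), (95.0, 119.0), 90.0) [0.46219525 0.29442524] [(np.float64(0.06023540658628381), np.float64(103.56522222918622)), (np.float64(0.05305089665102625), np.float64(16.14707243268981)), (np.float64(0.06495561336317843), np.float64(-76.43671085703137))]
((61.0, 57.5), (55.0, 46.0), 90.0) [0.4668454  0.29636783] [(np.float64(0.02385514232772267), np.float64(103.5649848832931)), (np.float64(0.03117537909125826), np.float64(14.643169812805434)), (np.float64(0.0249238019410436), np.float64(-76.43405456049744))]
```

Emit:
step_arm(
  series=[
    [0, -0.2, 0, -2.5, 0],
    [0, -0.2, 0, -4.6, 0],
    [0, -0.2, 0, -4.6, 0],
    [0, -0.2, 0, -4.6, 0],
    [255, -0.2, 0, -4.6, 0],
    [255, -0.2, 0, -4.6, 0],
    [255, -0.2, 0, -4.6, 0],
    [255, -0.2, 0, -4.6, 0],
    [255, -0.2, 0, -4.6, 0],
    [255, -0.2, 0, -4.6, 0],
    [255, -0.2, 0, -4.6, 0],
    [255, -0.2, 0, -4.6, 0],
  ],
)

```text
clock: 3.08
eef_pos: [0.4678, 0.295, 0.0707]
orientation: [0.369, -3.12, 0.0]
contact_force: [-0.1, -0.2, -0.5]
finger_gap: 0.0431
```

Emit:
step_arm(
  series=[
    [255, 0, 0, 0, 0],
    [255, 0, 0, 0, 0],
    [255, 0, 0, 0, 0],
    [255, 0, 0, 0, 0],
    [255, 0, 0, 0, 0],
    [255, 0, 0, 0, 0],
  ],
)

```text
clock: 3.58
eef_pos: [0.4678, 0.295, 0.0707]
orientation: [0.369, -3.12, 0.0]
contact_force: [1.1, -0.2, -0.8]
finger_gap: 0.0259
```

Emit:
step_arm(
  series=[
    [255, 0, 0, 2, 0],
    [255, 0, 0, 5, 0],
    [255, 0, 0, 8.5, 0],
    [255, 0, 0, 12, 0],
    [255, 1, -3.5, 12, -0.05],
    [255, 2, -7, 12, -0.1],
    [255, 3, -10.5, 12, -0.15],
    [255, 4, -14, 12, -0.2],
    [255, 5, -17.5, 12, -0.24],
    [255, 5.7, -20.5, 12, -0.27],
    [255, 5.7, -21.5, 12, -0.27],
    [255, 5.7, -21.5, 12, -0.27],
  ],
)

```text
clock: 4.58
eef_pos: [0.5249, 0.0757, 0.1904]
orientation: [-0.064, -3.14, 0.003]
contact_force: [-0.4, 0.2, -1.5]
finger_gap: 0.0257
```

Emit:
step_arm(
  series=[
    [255, 0, 0, 0, 0],
    [255, 0, 0, 0, 0],
    [255, 0, 0, 0, 0],
    [255, 0, 0, 0, 0],
  ],
)

```text
clock: 4.92
eef_pos: [0.5245, 0.082, 0.1907]
orientation: [-0.05, -3.141, -0.001]
contact_force: [-0.4, 0.4, -1.6]
finger_gap: 0.0257
```

Run:
```python
from h import *
C=cam('wrist'); np.savez('pics/w4.npz',e=C[1],r=C[2]); snap('wrist','w4.png'); s=monitor.read_state();print(s['clock'],s['eef_pos'],s['orientation'],s['contact_force'],s['finger_gap'])
p=proj('wrist',[[.4835,-.031,.09]],C)[0];print(p)
im=cv2.imread('pics/raw_w4.png'); x,y=(p-[65,50]).astype(int); print(x,y)
x=max(x,0);y=max(y,0)
a=cv2.resize(im[y:y+100,x:x+130],(520,400),interpolation=2); b=cv2.resize(im,(520,325)); out=np.zeros((400,800,3),np.uint8); out[:,:520]=a; out[:175,520:]=cv2.resize(im,(280,175)); cv2.imwrite('pics/c3.png',out)
```

```text
4.9667 [0.52451764 0.08164689 0.19070035] [-5.04001110e-02 -3.14101419e+00 -7.43087476e-04] [ 0.93468189  0.50147874 -1.33111516] 0.0259529201025523
[162.9077566  143.86685162]
97 93
```

View pics/c3.png

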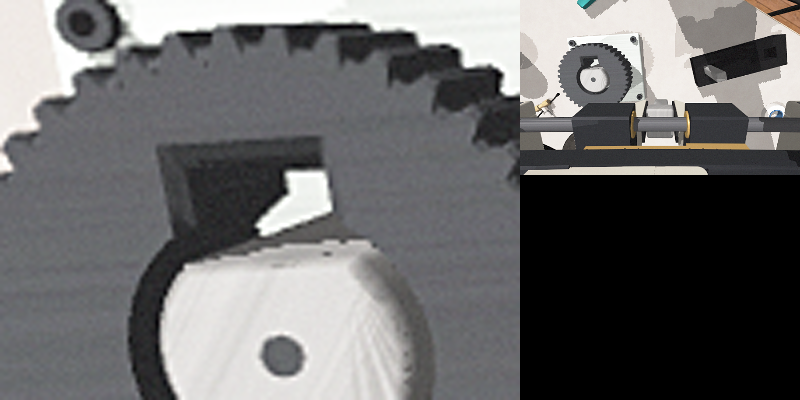

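Run:
```python
from h import *
d=np.load('pics/w4.npz');C=(vision.calibration('wrist'),d['e'],d['r'])
f=lambda x,y:onz('wrist',97+x/4,93+y/4,.09,C)[:2]
P={n:f(*q) for n,q in dict(oTL=(157,147),oTR=(323,136),eL=(178,238),eR=(336,212),dot=(283,356),flL=(185,265),flR=(370,242),iTL=(188,160),iTR=(322,150),hubTop=(262,30)).items()}
for n in P:print(n,np.round(P[n],4))
a=lambda p,q:(round(np.degrees(np.arctan2(*(P[q]-P[p])[::-1])),1),round(np.linalg.norm(P[q]-P[p])*1e3,1))
print('outer top',a('oTL','oTR'),'flat',a('flL','flR'),'left',a('oTL','eL'),'right',a('oTR','eR'))
for yaw in(-3,-1,1,3):
  y=np.radians(yaw);R2=np.array([[np.cos(y),-np.sin(y)],[np.sin(y),np.cos(y)]]); g=P['dot']-R2@[.0276,0]
  print(yaw,g,{n:np.round(1e3*R2.T@(P[n]-g),1).tolist() for n in P})
```

```text
oTL [ 0.4729 -0.0483]
oTR [ 0.4718 -0.0187]
eL [ 0.4893 -0.0473]
eR [ 0.4854 -0.0182]
dot [ 0.5118 -0.0317]
flL [ 0.4943 -0.0469]
flR [ 0.491  -0.0129]
iTL [ 0.4754 -0.0432]
iTR [ 0.4743 -0.0192]
hubTop [ 0.4534 -0.0266]
outer top (np.float64(92.2), np.float64(29.6)) flat (np.float64(95.4), np.float64(34.2)) left (np.float64(3.3), np.float64(16.4)) right (np.float64(1.7), np.float64(13.6))
-3 [ 0.48428715 -0.03028535] {'oTL': [-10.4, -18.6], 'oTR': [-13.0, 11.0], 'eL': [5.9, -16.8], 'eR': [0.5, 12.1], 'dot': [27.6, -0.0], 'flL': [10.8, -16.1], 'flR': [5.8, 17.8], 'iTL': [-8.2, -13.4], 'iTR': [-10.6, 10.6], 'hubTop': [-31.1, 2.0]}
-1 [ 0.48425352 -0.03124814] {'oTL': [-11.0, -17.2], 'oTR': [-12.6, 12.4], 'eL': [5.3, -16.0], 'eR': [0.9, 13.0], 'dot': [27.6, -0.0], 'flL': [10.3, -15.5], 'flR': [6.5, 18.5], 'iTL': [-8.7, -12.1], 'iTR': [-10.2, 11.9], 'hubTop': [-31.0, 4.1]}
1 [ 0.48425352 -0.03221151] {'oTL': [-11.6, -15.9], 'oTR': [-12.2, 13.8], 'eL': [4.8, -15.2], 'eR': [1.4, 13.9], 'dot': [27.6, 0.0], 'flL': [9.8, -14.9], 'flR': [7.1, 19.2], 'iTL': [-9.1, -10.8], 'iTR': [-9.7, 13.2], 'hubTop': [-30.8, 6.1]}
3 [ 0.48428715 -0.03317429] {'oTL': [-12.1, -14.5], 'oTR': [-11.7, 15.1], 'eL': [4.3, -14.4], 'eR': [1.9, 14.8], 'dot': [27.6, 0.0], 'flL': [9.2, -14.2], 'flR': [7.8, 19.9], 'iTL': [-9.4, -9.6], 'iTR': [-9.3, 14.5], 'hubTop': [-30.5, 8.2]}
```

Emit:
step_arm(
  series=[
    [255, -0.9, -2, 0, 0.03],
    [255, -1.8, -4.3, 0, 0.06],
    [255, -2.7, -6.5, 0, 0.075],
    [255, -3.6, -8.7, 0, 0.075],
    [255, -4.5, -10.8, 0, 0.075],
    [255, -4.8, -11.5, 0, 0.075],
    [255, -4.8, -11.5, 0, 0.075],
    [255, -4.8, -11.5, 0, 0.075],
    [255, -4.8, -11.5, 0, 0.075],
    [255, -4.8, -11.5, -1, 0.075],
    [255, -4.8, -11.5, -2, 0.075],
    [255, -4.8, -11.5, -2, 0.075],
  ],
)

```text
clock: 5.97
eef_pos: [0.4753, -0.034, 0.1682]
orientation: [0.066, -3.137, -0.001]
contact_force: [-0.6, -0.4, -0.8]
finger_gap: 0.026
```

Emit:
step_arm(
  series=[
    [255, 0, 0, 0, 0],
    [255, 0, 0, 0, 0],
    [255, 0, 0, 0, 0],
  ],
)

```text
clock: 6.22
eef_pos: [0.477, -0.0348, 0.1708]
orientation: [-0.064, 3.141, 0.0]
contact_force: [0.6, -0.6, -0.4]
finger_gap: 0.0259
```

Run:
```python
from h import *
s=monitor.read_state();print(s['clock'],s['eef_pos'],s['orientation'],s['contact_force'],s['finger_gap'])
C=cam('wrist'); snap('wrist','w5.png'); snap('scene','s5.png'); snap('top','t5.png')
y=R.from_rotvec(s['orientation']).as_matrix()[:,1]; yaw=np.arctan2(y[1],y[0])-np.pi/2
if yaw<-1.5: yaw+=np.pi
if yaw>1.5: yaw-=np.pi
print('yaw',np.degrees(yaw))
o=s['eef_pos'][:2]+.009*np.array([np.cos(yaw),np.sin(yaw)]); K=key(o,yaw,s['eef_pos'][2]-.0627); print('origin',o)
out=[]
im=[cv2.imread('pics/raw_%s.png'%n) for n in('w5','s5','t5')]
for n,i,c in(('scene',im[1],(370,110,100)),('wrist',im[0],(250,150,150)),('top',im[2],(370,130,100))):
  x,yy,w=c;k=400/w; S=cv2.resize(i[yy:yy+int(w*.75),x:x+w],(400,300),interpolation=2);out.append(S.copy()); draw(S,proj(n,K,cam(n)),(0,0,255),k,np.array([x,yy])); out.append(S)
cv2.imwrite('pics/c4.png',np.vstack([np.hstack(out[0:2]),np.hstack([out[3],out[5]])]))
```

```text
6.2167 [ 0.47698963 -0.03484397  0.17076814] [-6.35260567e-02  3.14089662e+00  9.96559332e-05] [ 0.56079497 -0.55956744 -0.44495586] 0.025862993479501686
yaw 2.3173503281550403
origin [ 0.48598227 -0.03448006]
```

View pics/c4.png

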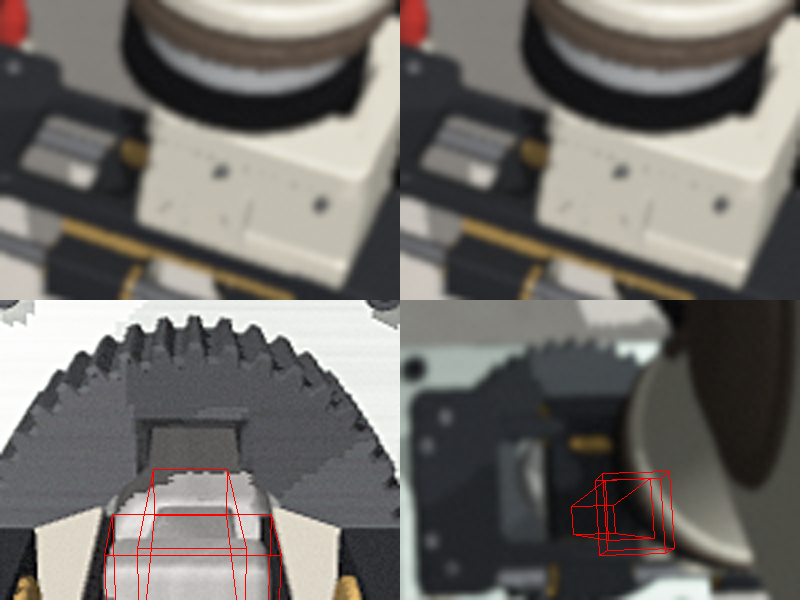

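Run:
```python
from h import *
s=monitor.read_state();C=cam('wrist')
im=cv2.imread('pics/raw_w5.png'); x,y,w,h=275,180,100,75;k=8
S=cv2.resize(im[y:y+h,x:x+w],None,fx=k,fy=k,interpolation=2)
yw=np.radians(2.5);g=np.array([.4843,-.0327]);M=np.array([[np.cos(yw),-np.sin(yw)],[np.sin(yw),np.cos(yw)]])
for a,b in((9.6,12.5),(12.6,15.5)):
  r=np.array([(a,b),(a,-b),(-a,-b),(-a,b)])/1e3@M.T+g; q=(proj('wrist',np.c_[r,np.full(4,.09)],C)-[x,y])*k
  cv2.polylines(S,[q.astype(int)],True,(0,255,0),1)
yk=np.radians(2.3);K=key(s['eef_pos'][:2]+.009*np.array([np.cos(yk),np.sin(yk)]),yk,s['eef_pos'][2]-.0627)
draw(S,proj('wrist',K,C),(0,0,255),k,np.array([x,y]))
cv2.imwrite('pics/c5.png',S)
```

```text
(no output)
```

View pics/c5.png

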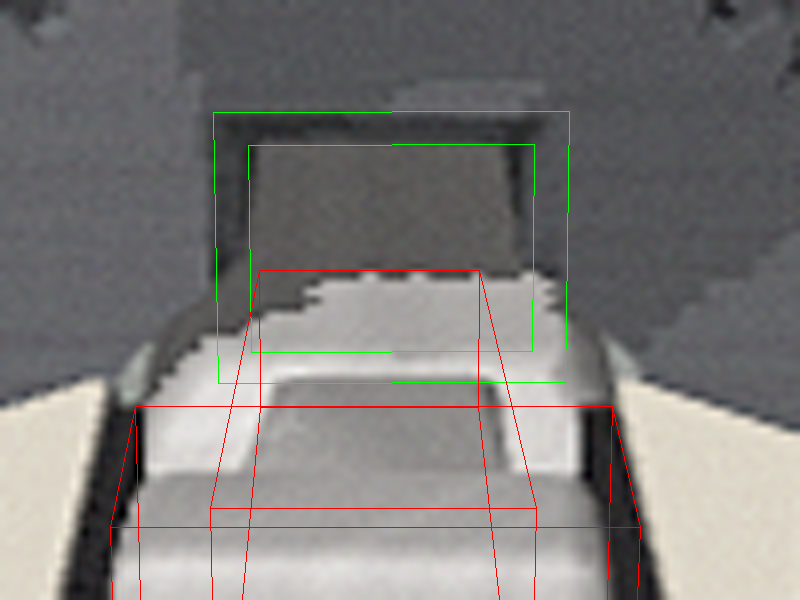

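Run:
```python
from h import *
from scipy.optimize import least_squares
C=cam('wrist');s=monitor.read_state();t=s['eef_pos']
P=np.array([(-24,-13,75),(-24,13,75),(-24,-13,91),(-24,13,91),(-6,-9,1.5),(-6,9,1.5)])/1e3
Q=np.array([(293.1,238.75),(347.9,238.75),(289.75,248.75),(350.6,248.75),(308.1,227.2),(337.9,227.2)])
piv=np.array([-.009,0,.083])
def pose(p): return (P-piv)@R.from_euler('xyz',[p[3],p[4],np.radians(2.3)+p[5]]).as_matrix().T+t+[0,0,.019]+p[:3]
def res(p): return (proj('wrist',pose(p),C)-Q).ravel()
for mask in([1,1,1,0,0,0],[1,1,0,0,1,0],[1,1,1,0,1,0],[1,1,1,1,1,1]):
  m=np.array(mask,bool)
  def f(q): p=np.zeros(6);p[m]=q;return res(p)
  r=least_squares(f,np.zeros(m.sum()));p=np.zeros(6);p[m]=r.x
  print(mask,'mm',np.round(p[:3]*1e3,1),'deg',np.round(np.degrees(p[3:]),1),'rms',np.sqrt(np.mean(r.fun**2)),np.round(r.fun,1))
```

```text
[1, 1, 1, 0, 0, 0] mm [ 12.5   0.3 -19.5] deg [0. 0. 0.] rms 3.2442644470483 [ 2.  -0.1 -1.  -0.1  3.   3.7 -1.1  3.7  0.1 -5.6 -4.6 -5.6]
[1, 1, 0, 0, 1, 0] mm [ 3.4 -0.2  0. ] deg [ 0.  -4.3  0. ] rms 1.7781483971122287 [-1.3 -1.6  2.3 -1.6 -1.1  1.2  2.9  1.2 -1.   0.5 -3.5  0.5]
[1, 1, 1, 0, 1, 0] mm [ 7.2  0.  -8.7] deg [ 0.  -3.9  0. ] rms 1.4129229530693277 [ 0.4 -1.3  0.7 -1.3  0.9  1.   0.9  1.  -0.5  0.3 -4.   0.3]
[1, 1, 1, 1, 1, 1] mm [ 7.1 -0.2 -8.6] deg [ 1.1 -3.9  0.5] rms 0.9859183134328586 [ 0.  -1.2  0.4 -1.3 -0.2  1.  -0.2  1.   1.7  0.3 -1.8  0.3]
```

Emit:
step_arm(
  series=[
    [255, 0, 1, 3, -0.1],
    [255, 0, 3, 6, -0.2],
    [255, 0, 5, 9, -0.3],
    [255, 0.5, 7, 12, -0.4],
    [255, 1, 10, 14, -0.5],
    [255, 1.5, 12.5, 16, -0.6],
    [255, 2, 15, 18, -0.7],
    [255, 2, 17, 19, -0.7],
    [255, 2, 18, 20, -0.7],
    [255, 2, 18, 20, -0.7],
    [255, 2, 18, 20, -0.7],
    [255, 2, 18, 20, -0.7],
  ],
)

```text
clock: 7.37
eef_pos: [0.4965, 0.1429, 0.3697]
orientation: [-1.02, -2.97, 0.003]
contact_force: [0.1, -0.2, -1.0]
finger_gap: 0.0254
```

Run:
```python
from h import *
s=monitor.read_state();print(s['clock'],s['eef_pos'],s['orientation'],s['contact_force'],s['finger_gap'])
C=cam('wrist'); np.savez('pics/w6.npz',e=C[1],r=C[2],t=s['eef_pos'],o=s['orientation']); snap('wrist','w6.png'); snap('scene','s6.png')
y=R.from_rotvec(s['orientation']).as_matrix()[:,1]; yaw=(np.arctan2(y[1],y[0])-np.pi/2+np.pi/2)%np.pi-np.pi/2
print('yaw',np.degrees(yaw))
o=s['eef_pos'][:2]+.009*np.array([np.cos(yaw),np.sin(yaw)]); K=key(o,yaw,s['eef_pos'][2]-.0627)
q=proj('scene',K); print(np.round(q,0).tolist()); m=q.mean(0).astype(int)-[50,45]
a=cv2.resize(cv2.imread('pics/raw_s6.png')[m[1]:m[1]+100,m[0]:m[0]+80],(480,600),interpolation=2); draw(a,q,(0,0,255),6,m)
b=cv2.resize(cv2.imread('pics/raw_w6.png')[200:280,280:360],(320,320),interpolation=2)
out=np.zeros((600,800,3),np.uint8);out[:,:480]=a;out[:320,480:]=b;print(m)
cv2.imwrite('pics/c6.png',out)
```

```text
7.3667 [0.49649077 0.14289999 0.36966392] [-1.01994653 -2.9703065   0.00308503] [ 0.05241173 -0.20564807 -0.96225935] 0.025439965287368676
yaw -37.90296340372318
[[321.0, 84.0], [326.0, 92.0], [318.0, 94.0], [313.0, 86.0], [320.0, 37.0], [325.0, 44.0], [308.0, 48.0], [303.0, 41.0], [319.0, 35.0], [327.0, 46.0], [305.0, 51.0], [297.0, 40.0], [319.0, 24.0], [327.0, 34.0], [304.0, 40.0], [297.0, 29.0]]
[264   6]
```

View pics/c6.png

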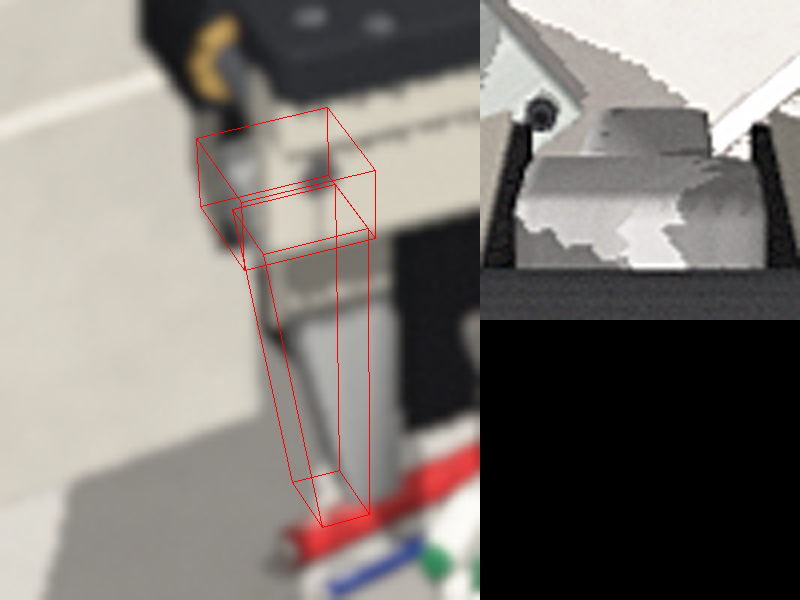

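Run:
```python
from h import *
from scipy.optimize import least_squares
d=np.load('pics/w6.npz');Cw=(vision.calibration('wrist'),d['e'],d['r']);Cs=cam('scene');t=d['t'];yaw=np.radians(-37.9)
P=np.array([(-24,-11,75),(-24,11,75),(-24,-12,91),(-24,12,91),(-6,-8,1.5),(-6,8,1.5)])/1e3
Q=np.array([(291.75,239.25),(348.75,239.25),(289.25,248.75),(351.75,248.75),(311.25,227),(337,227)])
E=[((6,-9,0),(6,-9,75),[(330.2,57.7),(330.7,84.3)]),((-6,-9,0),(-18,-9,75),[(315.3,62.7),(322.7,87.7)])]
piv=np.array([-.009,0,.083])
def W(P,p): return (np.array(P)-piv)@R.from_euler('xyz',[p[3],p[4],0]).as_matrix().T@R.from_euler('z',yaw+p[5]).as_matrix().T+t+[0,0,.019]+R.from_euler('z',yaw).apply(p[:3])
def res(p,sc=1,wr=1):
  r=list(wr*(proj('wrist',W(P,p),Cw)-Q).ravel())
  for a,b,pts in E:
    A,B=proj('scene',W(np.array([a,b])/1e3,p),Cs)
    for u,v in pts: r.append(sc*(A[0]+(B[0]-A[0])*(v-A[1])/(B[1]-A[1])-u))
  f=proj('scene',W(np.array([(6,-9,1)])/1e3,p),Cs)[0]; r.append(sc*(f[1]-90.2)*.7)
  return np.array(r)
for sc,wr in((1,0),(0,1),(2,1)):
 for mask in([1,0,0,0,0,0],[1,0,1,0,0,0],[1,0,0,0,1,0],[1,1,1,0,1,0]):
  m=np.array(mask,bool)
  def f(q): p=np.zeros(6);p[m]=q;return res(p,sc,wr)
  r=least_squares(f,np.zeros(m.sum()));p=np.zeros(6);p[m]=r.x
  print(sc,wr,mask,np.round(p[:3]*1e3,1),np.round(np.degrees(p[3:]),1),'rms %.2f'%np.sqrt(np.mean(r.fun**2)),np.round(r.fun,1))
```

```text
1 0 [1, 0, 0, 0, 0, 0] [7.4 0.  0. ] [0. 0. 0.] rms 0.42 [ 0.   0.  -0.   0.   0.   0.   0.   0.  -0.  -0.  -0.  -0.   0.4 -0.2
  1.1 -1.3  0.2]
1 0 [1, 0, 1, 0, 0, 0] [7.3 0.  0.7] [0. 0. 0.] rms 0.41 [ 0.   0.  -0.   0.   0.   0.   0.   0.  -0.  -0.  -0.  -0.   0.3 -0.3
  1.1 -1.2 -0. ]
1 0 [1, 0, 0, 0, 1, 0] [5. 0. 0.] [ 0.  -2.6  0. ] rms 0.21 [ 0.  -0.  -0.  -0.   0.   0.   0.   0.  -0.  -0.  -0.  -0.  -0.3  0.4
  0.3 -0.5 -0.3]
1 0 [1, 1, 1, 0, 1, 0] [ 10.3  12.6 -11.3] [ 0.  -2.8  0. ] rms 0.19 [ 0.   0.   0.   0.   0.   0.   0.   0.   0.   0.   0.   0.  -0.4  0.4
  0.4 -0.4  0. ]
0 1 [1, 0, 0, 0, 0, 0] [4.7 0.  0. ] [0. 0. 0.] rms 3.55 [ 5.2 -1.  -2.1 -0.9  2.6  5.2  0.2  5.3 -2.  -7.2 -3.3 -7.2 -0.  -0.
 -0.  -0.   0. ]
0 1 [1, 0, 1, 0, 0, 0] [ 6.1  0.  -3.3] [0. 0. 0.] rms 3.53 [ 5.7 -0.9 -2.7 -0.9  3.3  5.  -0.5  5.  -1.8 -6.8 -3.5 -6.8 -0.  -0.
 -0.  -0.   0. ]
0 1 [1, 0, 0, 0, 1, 0] [4.1 0.  0. ] [ 0.  -4.1  0. ] rms 2.01 [ 5.4 -2.  -2.3 -1.9  2.7  1.4  0.1  1.5 -1.9  0.4 -3.4  0.4 -0.   0.
  0.   0.  -0. ]
0 1 [1, 1, 1, 0, 1, 0] [-0.1 -0.2  9.5] [ 0.  -4.5  0. ] rms 1.72 [ 3.2 -2.3 -1.1 -2.3 -0.1  1.7  1.8  1.7 -2.8  0.6 -3.2  0.6 -0.  -0.
 -0.  -0.  -0. ]
2 1 [1, 0, 0, 0, 0, 0] [5.4 0.  0. ] [0. 0. 0.] rms 3.97 [ 5.2  0.4 -2.1  0.5  2.6  6.8  0.2  6.8 -2.  -6.2 -3.4 -6.2 -2.  -3.
 -0.8 -5.3  1. ]
2 1 [1, 0, 1, 0, 0, 0] [ 6.6  0.  -3.6] [0. 0. 0.] rms 3.82 [ 5.8 -0.1 -2.7 -0.   3.4  5.8 -0.6  5.9 -1.8 -6.3 -3.6 -6.2 -0.2 -1.4
  0.2 -4.3  3.5]
2 1 [1, 0, 0, 0, 1, 0] [4.1 0.  0. ] [ 0.  -3.8  0. ] rms 2.09 [ 5.3 -2.  -2.3 -1.9  2.7  1.6  0.1  1.6 -1.9 -0.2 -3.4 -0.1 -1.1  1.6
  0.2 -0.2 -1. ]
2 1 [1, 1, 1, 0, 1, 0] [ 3.6 -0.3  1.2] [ 0.  -3.9  0. ] rms 2.05 [ 4.6 -1.9 -2.6 -1.9  1.8  1.7 -0.3  1.7 -2.4 -0.  -3.7  0.  -1.5  1.3
  0.  -0.2 -1.8]
```

Emit:
step_arm(
  series=[
    [255, -0.5, -3, -1, 0.1],
    [255, -1, -6, -3, 0.2],
    [255, -1.5, -9, -6, 0.3],
    [255, -2, -12, -9, 0.4],
    [255, -2.5, -15, -12, 0.5],
    [255, -2.9, -18, -14, 0.6],
    [255, -2.9, -18, -16, 0.7],
    [255, -2.9, -18, -18, 0.705],
    [255, -2.9, -18, -19.6, 0.705],
    [255, -2.9, -18, -19.6, 0.705],
    [255, -2.9, -18, -19.6, 0.705],
    [255, -2.9, -18, -19.6, 0.705],
  ],
)

```text
clock: 8.47
eef_pos: [0.4681, -0.0355, 0.1754]
orientation: [-0.07, 3.14, -0.0]
contact_force: [0.8, -1.0, -1.7]
finger_gap: 0.0258
```

Emit:
step_arm(
  series=[
    [255, 0, 0, -0.6, 0],
    [255, 0, 0, -0.6, 0],
    [255, 0, 0, -0.6, 0],
    [255, 0, 0, -0.6, 0],
  ],
)

```text
clock: 8.8
eef_pos: [0.4681, -0.0349, 0.1691]
orientation: [-0.071, 3.14, -0.0]
contact_force: [-1.3, -0.8, -1.8]
finger_gap: 0.0256
```

Run:
```python
from h import *
s=monitor.read_state();print(s['clock'],s['eef_pos'],s['orientation'],s['contact_force'],s['finger_gap'])
C=cam('wrist'); snap('wrist','w7.png')
y=R.from_rotvec(s['orientation']).as_matrix()[:,1]; yk=(np.arctan2(y[1],y[0])-np.pi/2+np.pi/2)%np.pi-np.pi/2
print('yaw',np.degrees(yk))
im=cv2.imread('pics/raw_w7.png'); x,y,w,h=275,180,100,75;k=8
S=cv2.resize(im[y:y+h,x:x+w],None,fx=k,fy=k,interpolation=2)
yw=np.radians(2.5);g=np.array([.4843,-.0327]);M=np.array([[np.cos(yw),-np.sin(yw)],[np.sin(yw),np.cos(yw)]])
for a,b in((9.6,12.5),(12.6,15.5)):
  r=np.array([(a,b),(a,-b),(-a,-b),(-a,b)])/1e3@M.T+g; q=(proj('wrist',np.c_[r,np.full(4,.09)],C)-[x,y])*k
  cv2.polylines(S,[q.astype(int)],True,(0,255,0),1)
p=np.array([(-6,-9,0),(-6,9,0),(-18,9,75),(-18,-9,75)])/1e3-[-.009,0,.083]
K=p@R.from_euler('y',-3.5,degrees=True).as_matrix().T+[.0043,0,0]; K=R.from_euler('z',yk).apply(K)+s['eef_pos']+[0,0,.019]
cv2.polylines(S,[((proj('wrist',K,C)-[x,y])*k).astype(int)],True,(0,0,255),1)
cv2.imwrite('pics/c7.png',S)
```

```text
8.8 [ 0.4680608  -0.03490694  0.16914601] [-7.14237990e-02  3.14008215e+00 -1.80641849e-04] [-1.25326341 -0.8486004  -1.79730796] 0.02556020567230894
yaw 2.606029032092281
```

View pics/c7.png

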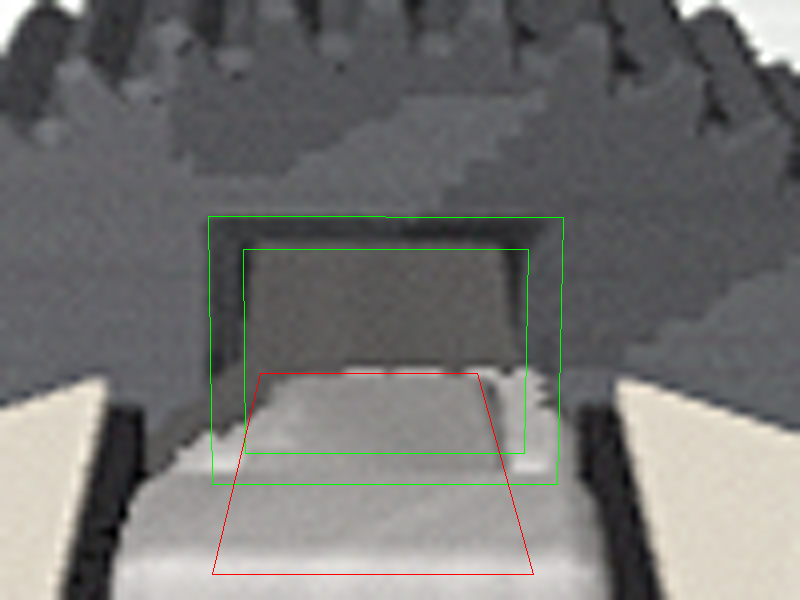

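Emit:
step_arm(
  series=[
    [255, -0.1, 0, 0, 0],
    [255, -0.1, 0, -0.6, 0],
    [255, -0.1, 0, -1.2, 0],
    [255, -0.1, 0, -1.8, 0],
    [255, -0.1, 0, -2.2, 0],
    [255, -0.1, 0, -2.4, 0],
    [255, -0.1, 0, -2.4, 0],
  ],
)

```text
clock: 9.43
eef_pos: [0.4662, -0.0349, 0.1439]
orientation: [0.071, -3.139, -0.0]
contact_force: [0.1, 0.5, -1.2]
finger_gap: 0.0261
```

Emit:
step_arm(
  series=[
    [255, 0, 0, -0.3, 0],
    [255, 0, 0, -0.6, 0],
    [255, 0, 0, -0.8, 0],
    [255, 0, 0, -0.8, 0],
    [255, 0, 0, -0.8, 0],
  ],
)

```text
clock: 9.85
eef_pos: [0.4667, -0.035, 0.1366]
orientation: [0.071, -3.141, -0.0]
contact_force: [-0.7, 0.2, -1.2]
finger_gap: 0.0258
```

Emit:
step_arm(
  series=[
    [255, 0.1, 0, 0, 0],
    [255, 0.2, 0, 0, 0],
    [255, 0.3, 0, 0, 0],
    [255, 0.3, 0, 0, 0],
    [255, 0.3, 0, 0, 0],
  ],
)

```text
clock: 10.27
eef_pos: [0.4699, -0.035, 0.1368]
orientation: [-0.071, 3.141, 0.0]
contact_force: [-0.6, -0.1, 0.1]
finger_gap: 0.0255
```

Emit:
step_arm(
  series=[
    [255, 0.05, 0, 0, 0],
    [255, 0.1, 0, 0, 0],
    [255, 0.15, 0, 0, 0],
    [255, 0.15, 0, 0, 0],
    [255, 0.15, 0, 0, 0],
  ],
)

```text
clock: 10.68
eef_pos: [0.4708, -0.035, 0.1366]
orientation: [0.071, -3.14, -0.0]
contact_force: [-2.1, 1.6, 0.4]
finger_gap: 0.0258
```

Emit:
step_arm(
  series=[
    [255, 0.05, 0, 0, 0],
    [255, 0.1, 0, 0, 0],
    [255, 0.15, 0, 0, 0],
    [255, 0.15, 0, 0, 0],
    [255, 0.15, 0, 0, 0],
  ],
)

```text
clock: 11.1
eef_pos: [0.4723, -0.0349, 0.1365]
orientation: [0.071, -3.14, -0.0]
contact_force: [-4.2, 0.2, 0.5]
finger_gap: 0.0259
```

Emit:
step_arm(
  series=[
    [255, 0.05, 0, 0, 0],
    [255, 0.1, 0, 0, 0],
    [255, 0.15, 0, 0, 0],
    [255, 0.15, 0, 0, 0],
    [255, 0.15, 0, 0, 0],
  ],
)

```text
clock: 11.52
eef_pos: [0.4743, -0.0347, 0.1367]
orientation: [0.071, -3.141, -0.0]
contact_force: [-3.8, 1.4, -0.2]
finger_gap: 0.0256
```

Emit:
step_arm(
  series=[
    [255, 0.05, 0, 0, 0],
    [255, 0.05, 0, 0, 0],
    [255, 0.05, 0, -0.4, 0],
    [255, 0.05, 0, -0.8, 0],
    [255, 0.05, 0, -1, 0],
    [255, 0.05, 0, -1, 0],
    [255, 0.05, 0, -1, 0],
  ],
)

```text
clock: 12.1
eef_pos: [0.475, -0.0353, 0.1264]
orientation: [-0.071, 3.141, -0.0]
contact_force: [-2.1, -1.0, -2.8]
finger_gap: 0.026
```

Emit:
step_arm(
  series=[
    [255, 0, 0, -0.3, 0],
    [255, 0, 0, -0.6, 0],
    [255, 0, 0, -0.9, 0],
    [255, 0, 0, -0.9, 0],
    [255, 0, 0, -0.9, 0],
  ],
)

```text
clock: 12.52
eef_pos: [0.475, -0.0349, 0.1175]
orientation: [-0.071, 3.141, 0.0]
contact_force: [-0.3, -0.4, -1.1]
finger_gap: 0.0255
```

Emit:
step_arm(
  series=[
    [255, 0, 0, -0.2, 0],
    [255, 0, 0, -0.4, 0],
    [255, 0, 0, -0.5, 0],
    [255, 0, 0, -0.5, 0],
    [255, 0, 0, -0.5, 0],
  ],
)

```text
clock: 12.93
eef_pos: [0.4749, -0.0349, 0.1126]
orientation: [-0.071, 3.141, 0.0]
contact_force: [-1.4, -0.1, -1.2]
finger_gap: 0.026
```

Emit:
step_arm(
  series=[
    [255, 0, 0, -0.1, 0],
    [255, 0, 0, -0.2, 0],
    [255, 0, 0, -0.3, 0],
    [255, 0, 0, -0.3, 0],
    [255, 0, 0, -0.3, 0],
  ],
)

```text
clock: 13.35
eef_pos: [0.4751, -0.035, 0.1099]
orientation: [-0.071, 3.14, -0.0]
contact_force: [-1.7, 0.1, 2.1]
finger_gap: 0.0258
```

Emit:
step_arm(
  series=[
    [150, 0, 0, 0, 0],
    [120, 0, 0, 0, 0],
    [100, 0, 0, 0, 0],
    [100, 0, 0, 0, 0],
    [100, 0, 0, 0, 0],
    [100, 0, 0, 0, 0],
    [100, 0, 0, 0, 0],
  ],
)

```text
clock: 13.93
eef_pos: [0.4748, -0.035, 0.1097]
orientation: [-0.071, 3.141, -0.0]
contact_force: [0.3, -0.2, 0.4]
finger_gap: 0.0558
```

Run:
```python
from h import *
s=monitor.read_state();print(s['clock'],s['eef_pos'],s['contact_force'],s['finger_gap'])
```

```text
13.9333 [ 0.47484208 -0.03500141  0.10972468] [ 0.30275304 -0.17818826  0.38494259] 0.05576753919953995
```

Emit:
step_arm(
  series=[
    [100, 0, 0, 1, 0],
    [100, 0, 0, 2.5, 0],
    [100, 0, 0, 4.5, 0],
    [100, 0, 0, 7, 0],
    [100, 0, 0, 9.5, 0],
    [100, 0, 0, 11, 0],
    [100, 0, 0, 11, 0],
    [100, 0, 0, 11, 0],
    [100, 0, 0, 11, 0],
  ],
)

```text
clock: 14.68
eef_pos: [0.4743, -0.035, 0.2194]
orientation: [0.071, -3.14, -0.0]
contact_force: [-0.4, -0.7, 0.2]
finger_gap: 0.0557
```

Run:
```python
from h import *
s=monitor.read_state();print(s['clock'],s['eef_pos'],s['contact_force'],s['finger_gap'])
C=cam('wrist'); np.savez('pics/w8.npz',e=C[1],r=C[2]); snap('wrist','w8.png')
im=cv2.imread('pics/raw_w8.png'); x,y,w,h=260,110,120,90;k=6
S=cv2.resize(im[y:y+h,x:x+w],None,fx=k,fy=k,interpolation=2)
yw=np.radians(2.5);g=np.array([.4843,-.0327])+.0036*np.array([1,.04])
K=key(g,yw,.048); draw(S,proj('wrist',K,C),(0,0,255),k,np.array([x,y]))
cv2.imwrite('pics/c8.png',S)
```

```text
14.6833 [ 0.47427146 -0.03498026  0.21944481] [-0.39540057 -0.74735279  0.18293665] 0.05571110009232553
```

View pics/c8.png

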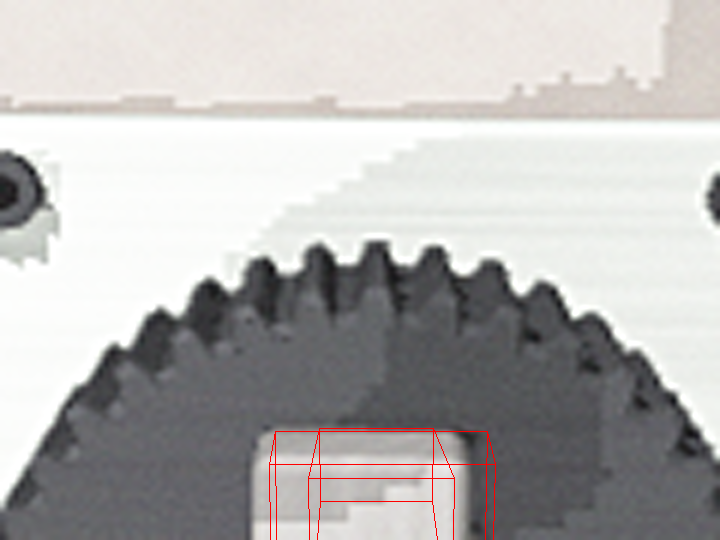

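Emit:
step_arm(
  series=[
    [255, 0.8, 0.1, 0, 0],
    [255, 0.8, 0.1, 0, 0],
    [255, 0.8, 0.1, 0, 0],
    [255, 0.8, 0.1, 0, 0],
    [255, 0.8, 0.1, -2, 0],
    [255, 0.8, 0.1, -4, 0],
    [255, 0.8, 0.1, -5.5, 0],
    [255, 0.8, 0.1, -6.5, 0],
    [255, 0.8, 0.1, -7, 0],
    [255, 0.8, 0.1, -7, 0],
    [255, 0.8, 0.1, -7, 0],
  ],
)

```text
clock: 15.65
eef_pos: [0.483, -0.0339, 0.15]
orientation: [-0.071, 3.141, 0.0]
contact_force: [-0.7, 0.3, 0.0]
finger_gap: 0.0005
```

Emit:
step_arm(
  series=[
    [255, 0, 0, 0, 0],
    [255, 0, 0, 0, 0],
    [255, 0, 0, -0.3, 0],
    [255, 0, 0, -0.6, 0],
    [255, 0, 0, -1, 0],
    [255, 0, 0, -1, 0],
    [255, 0, 0, -1, 0],
  ],
)

```text
clock: 16.23
eef_pos: [0.4824, -0.034, 0.1393]
orientation: [0.071, -3.14, -0.0]
contact_force: [0.3, -0.2, 0.3]
finger_gap: 0.0004
```

Emit:
step_arm(
  series=[
    [255, 0, 0, -0.2, 0],
    [255, 0, 0, -0.4, 0],
    [255, 0, 0, -0.6, 0],
    [255, 0, 0, -0.6, 0],
    [255, 0, 0, -0.6, 0],
  ],
)

```text
clock: 16.65
eef_pos: [0.483, -0.0339, 0.1337]
orientation: [-0.071, 3.141, 0.0]
contact_force: [0.2, -1.0, 0.6]
finger_gap: 0.0005
```

Emit:
step_arm(
  series=[
    [255, 0, 0, -0.2, 0],
    [255, 0, 0, -0.4, 0],
    [255, 0, 0, -0.6, 0],
    [255, 0, 0, -0.6, 0],
    [255, 0, 0, -0.6, 0],
  ],
)

```text
clock: 17.07
eef_pos: [0.4829, -0.034, 0.1278]
orientation: [-0.071, 3.141, -0.0]
contact_force: [-0.2, 0.2, 2.2]
finger_gap: 0.0003
```

Emit:
step_arm(
  series=[
    [255, 0, 0, -0.2, 0],
    [255, 0, 0, -0.4, 0],
    [255, 0, 0, -0.6, 0],
    [255, 0, 0, -0.6, 0],
    [255, 0, 0, -0.6, 0],
  ],
)

```text
clock: 17.48
eef_pos: [0.483, -0.034, 0.1219]
orientation: [-0.071, 3.14, -0.0]
contact_force: [-1.2, -0.2, 4.4]
finger_gap: 0.0002
```

Emit:
step_arm(
  series=[
    [255, 0, 0, -0.2, 0],
    [255, 0, 0, -0.4, 0],
    [255, 0, 0, -0.5, 0],
    [255, 0, 0, -0.5, 0],
    [255, 0, 0, -0.5, 0],
  ],
)

```text
clock: 17.9
eef_pos: [0.483, -0.034, 0.1171]
orientation: [-0.071, 3.14, -0.0]
contact_force: [-1.2, -0.6, 6.4]
finger_gap: -0.0001
```

Emit:
step_arm(
  series=[
    [255, 0, 0, -0.15, 0],
    [255, 0, 0, -0.3, 0],
    [255, 0, 0, -0.4, 0],
    [255, 0, 0, -0.4, 0],
    [255, 0, 0, -0.4, 0],
  ],
)

```text
clock: 18.32
eef_pos: [0.483, -0.0341, 0.1132]
orientation: [-0.071, 3.14, -0.0]
contact_force: [-1.1, -1.0, 8.1]
finger_gap: 0.0005
```

Emit:
step_arm(
  series=[
    [255, 0, 0, -0.1, 0],
    [255, 0, 0, -0.2, 0],
    [255, 0, 0, -0.2, 0],
    [255, 0, 0, -0.2, 0],
  ],
)

```text
clock: 18.65
eef_pos: [0.483, -0.0341, 0.1113]
orientation: [-0.071, 3.14, -0.0]
contact_force: [-1.4, 0.1, 8.8]
finger_gap: 0.0004
```

Emit:
step_arm(
  series=[
    [255, 0, 0, -0.1, 0],
    [255, 0, 0, -0.15, 0],
    [255, 0, 0, -0.15, 0],
    [255, 0, 0, -0.15, 0],
  ],
)

```text
clock: 18.98
eef_pos: [0.4831, -0.0341, 0.1107]
orientation: [-0.071, 3.14, -0.001]
contact_force: [-4.3, -0.1, 19.1]
finger_gap: 0.0006
```

Emit:
step_arm(
  series=[
    [255, 0, 0, -0.1, 0],
    [255, 0, 0, -0.1, 0],
    [255, 0, 0, -0.1, 0],
  ],
)

```text
clock: 19.23
eef_pos: [0.4831, -0.0341, 0.1103]
orientation: [-0.071, 3.14, -0.001]
contact_force: [-6.6, 0.8, 24.1]
finger_gap: 0.0004
```

Emit:
step_arm(
  series=[
    [255, 0, 0, 1, 0],
    [255, 0, 0, 3, 0],
    [255, 0, 0, 6, 0],
    [255, 0, 0, 9, 0],
    [255, -1, 4, 11, 0],
    [255, -2, 8, 11, 0],
    [255, -2, 12, 11, 0],
    [255, -2, 16, 11, 0],
    [255, -2, 20, 11, 0],
    [255, -2, 20, 11, 0],
    [255, -2, 20, 11, 0],
    [255, -2, 20, 11, 0],
  ],
)

```text
clock: 20.23
eef_pos: [0.4624, 0.1655, 0.2177]
orientation: [0.072, -3.14, 0.001]
contact_force: [-0.3, -0.3, 0.2]
finger_gap: 0.0003
```

Run:
```python
from h import *
s=monitor.read_state();print(s['clock'],s['eef_pos'],s['contact_force'],s['finger_gap'])
snap('scene','s9.png');snap('top','t9.png')
o=np.array([.4879,-.0335])
im=cv2.imread('pics/raw_s9.png');S=cv2.resize(im[180:255,360:460],(400,300),interpolation=2)
D=S.copy();draw(D,proj('scene',key(o,.044,.0195)),(0,0,255),4,np.array([360,180]))
T=cv2.imread('pics/raw_t9.png');t=cv2.resize(T[130:205,360:460],(400,300),interpolation=2)
b=cv2.resize(T,(400,250));b=cv2.copyMakeBorder(b,0,50,0,0,0)
cv2.imwrite('pics/c9.png',np.vstack([np.hstack([S,D]),np.hstack([t,b])]))
```

```text
20.2333 [0.46241027 0.16545636 0.21769702] [-0.26441854 -0.31260692  0.24771012] 0.0002666325616378931
```

View pics/c9.png

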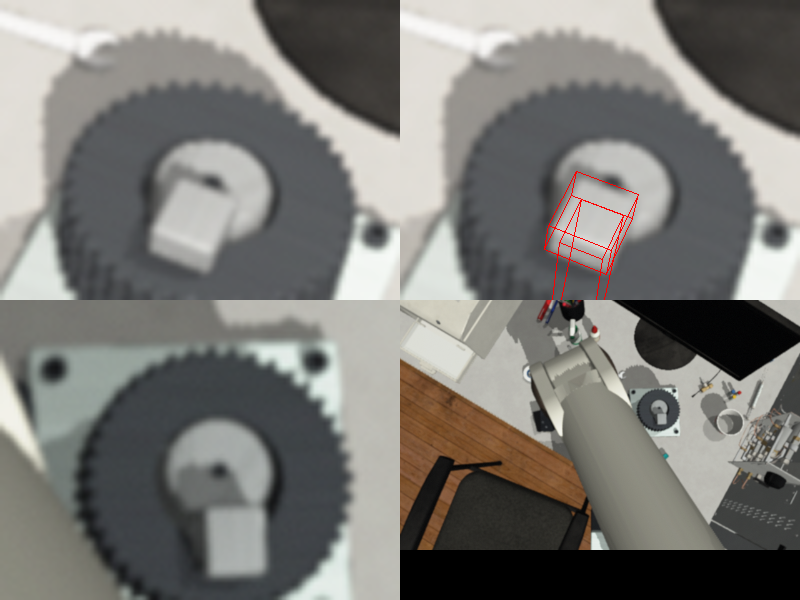

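```bash
python3 -c "
from rig import close_job; print(close_job())"
```

```text
the job is handed in; nothing more can be done
None
```

The taper key is driven tight between the shaft and the hub with its flat face to the shaft. I handed the job in at about 20.3 s of the 51 s allowed.

**What I did:** I took the bare-metal key with the square head from the stand. It came up tilted about 3–4° in the grip, with its foot 9 mm off where I assumed. I saw this in the wrist and scene pictures and straightened the key against the shaft's flat. I let go of it standing loose, with the foot about 43 mm deep; it then slid a little deeper by itself. With the fingers shut I pressed the head down.

**Last checks:**
- **Driving force:** it rose from 2 to 9 N, then jumped to 19 N and 24 N as the key stopped. The last press went slightly past the 15–20 N asked.
- **Depth:** the head's underside is about 4.5 mm above the hub, against about 5 mm expected when tight.
- **Final pictures:** the scene view shows the head upright and fitting the model drawn at tight depth. The arm is clear and reads no contact force.
- **Disagreements:** the head sat about 1.5 mm to the -y side of my first estimate of the gap's centre, within the 3.5 mm side clearance.
- **Not checked:** I did not measure the hub's shift separately. I left the plain key alone, and it was still in its stand when last seen, before the insertion; the arm hid it in the final view.

I viewed 11 pictures, one over the budget of 10.

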